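Load a label roll into the desk dispenser

TASK

Load the tall paper roll into the label dispenser: lay it down lengthwise on the wooden roll rest and let go of it, then take it again across its middle and lay it in the dispenser between the two hubs. Slide the moving hub fully home so that both hubs enter the core and the roll hangs level on them, clear of the supports beneath. Leave the short roll and the pile of notebooks where they are.

Things in the scene. Friction and masses are not known exactly. Their poses are not given: they have to be found in the camera images.
- roll: The tall roll of white label paper, a cylinder 52 mm in diameter and 110 mm long, about 0.2 kg, standing on its end on the desk at the start. Origin at its centre (55 mm from either end), z along its axis. Both ends are alike: an open core socket 24 mm in diameter and 20 mm deep.
- short_roll: A roll of the same diameter (52 mm) but only 58 mm long, standing on its end; not to be used. Origin at its centre, z along its axis.
- rest: Fixed wooden roll rest: a base 90 x 120 x 10 mm (x, y, z) with two V-shaped supports 14 mm thick at y = +40 and -40 mm and open space between them. A roll lying in the Vs has its axis along the rest's y, 50 mm above the desk. V arms reach 29 mm to either side and up to 40 mm above the desk. Origin at the centre of the underside.
- dispenser: Fixed grey desktop label dispenser: base 110 mm (x) by 330 mm (y, from -210 to +120 mm), 12 mm thick. Origin on its underside, right under the middle of the place for the roll; y along the hubs' axis. Fixed hub at +y, sliding hub at -y. Between them two V-shaped supports, 14 mm thick at y = +18 and 10 mm at -45 mm, carry a roll with its axis 61 mm above the desk.
- fixed_hub (a point): Tip of the fixed hub, 65 mm above the desk: a taper pointing to the dispenser's -y, 10 mm in diameter at the tip, 22 mm at its root, 12 mm long, on a fixed upright 70 mm wide (x), 90 mm high, inner face 55.5 mm from the seat. The sliding hub is its mirror image.
- seat (a point): Point on the hubs' axis midway between the hubs when closed, 65 mm above the desk: where the centre of the loaded roll belongs. A roll lies on both V supports and clear of the fixed hub with its centre 4 mm lower and 14 to 40 mm to -y of here; the tapered hubs lift it when pushed into its core. Axes as the dispenser's.
- tail (a joint): Sliding hub of the dispenser: opening in m, 0 = fully home (inner faces of the uprights 111 mm apart), 0.08 = fully open. It slides along the dispenser's y (opening towards -y), stays where it is left and takes about 3 N to move.
- tail_grip (a point): Grip point on the black upright tab on top of the sliding hub, 120 mm above the desk. The tab is 36 mm (dispenser x) by 14 mm (dispenser y) and spans 92 to 135 mm above the desk, 7 mm behind the upright's inner face. It moves with the hub.
- notebooks: Bystander: a pile of notebooks, 145 x 205 x 36 mm. Origin at the centre of its underside.
Not all that is in view belongs to the job. What is shaped like the roll but pink or yellow is not meant.

How it is judged:
On the way, in this order (a step that is already met when the one before it is completed fails the run):
1. the tall roll lies in both Vs of the wooden rest, its centre within 30 mm of the rest's middle, and the fingers do not touch it (horizontal distance between roll and rest below 0.03 m and z of roll in the frame of rest between 0.045 and 0.055 m and angle between the z axis of roll and the y axis of rest, either way round below 0.1 rad and contact force between the fingers and roll below 0.05 N), for 0.2 s.
2. the tall roll lies between the hubs of the dispenser, its centre within 50 mm of the seat and its axis within 0.12 rad of the hubs' axis, and the fingers do not touch it (distance between roll and seat below 0.05 m and angle between the z axis of roll and the y axis of dispenser, either way round below 0.12 rad and contact force between the fingers and roll below 0.05 N), for 0.2 s.
At the end, for the whole second after the job is handed in: The sliding hub is within 5 mm of fully home; the tall roll hangs on both hubs, its centre within 6 mm of the seat and no more than 2.8 mm below the hubs' axis (lifted off the supports), its axis within 0.02 rad of the hubs' axis, at rest and released (value of joint tail below 0.005 m and distance between roll and seat below 0.006 m and z of roll in the frame of seat above -0.0028 m and angle between the z axis of roll and the y axis of dispenser, either way round below 0.02 rad and linear speed of roll below 0.01 m/s and contact force between the fingers and roll below 0.05 N); the robot touches nothing.
It fails at once if the short roll is moved more than 25 mm (distance of short_roll from where it was at the start of the episode above 0.025 m).
It fails at once if the pile of notebooks is moved more than 25 mm (distance of notebooks from where it was at the start of the episode above 0.025 m).
It also fails if it takes over 64 s, if anything falls off the work surface, if the arm or the gripper's body presses on something with over 40 N, if the wrist force passes 120 N, or if a joint passes its speed limit or range.

ROBOT

A 6-joint arm with a two-finger parallel gripper is mounted at the origin on the work surface. World frame = base frame: x ahead of the robot, y to its left, z up, the work surface at z = 0. Lengths are in m, angles in rad, forces in N, time in s.
With the tool pointing down it reaches from about 0.425 to 1.125 m from the base axis. Payload 14.9 kg.
Tool frame: the origin (TCP) lies at the very end of the fingers, on their centre line; the grasp point (between the pads) lies 19 mm behind it; z points along the fingers, y is the line along which they close (so a half turn about z gives the same grasp; the last joint's range is limited). The gripper opens to 91 mm and grips with 3 to 60 N. Pads are 32 mm wide; open, the fingers measure 118 mm over their backs; the gripper's body (76 mm by 178 mm) begins 60 mm behind the grasp point.
Start: joints at [1.312, 0.379, 1.734, -0, 1.028, -0.033], TCP at [0.157, 0.682, 0.214] pointing down, gripper open.
Joint ranges: [-2.77, 2.77], [-0.74, 2.19], [0, 2.66], [-1.06, 4.2], [0.31, 2.87], [-3.08, 3.08]. Speed limits (rad/s): [1.89, 1.89, 2.39, 3.14, 3.14, 3.14].

INTERFACE

Orientations are given as a unit quaternion [x, y, z, w].
In Python, from workcell import manip gives the robot as it stands.
- The arm moves only by the shell command python3 -m inch 'ROWS'. ROWS is JSON, a list that holds one entry, the list of rows, each a list of 5 numbers: the closure, from -1 (fully open) to 1 (shut), then the shift along the world's x, y, z normalised to -1 to 1, where 1 is 0.08 m, then the turn about the world's z normalised to -1 to 1, where 1 is 0.12 rad. In form: [[[grip, dx, dy, dz, spin], ...]]. A call has 1 to 5 rows; each row shifts and turns the commanded pose from where the row before left it; what a row does not reach is not made up. A row lasts 1/10 s, in which the tool goes at most 50 mm and 8.59 degrees, less where a joint would pass 70% of its speed; a pose out of reach is approached as far as the arm can. A call with a number of a shift or a turn outside -1 to 1 is refused whole. A call with a gripper value outside its range is refused whole. The fingers move at their own pace and stop on an object; the grip force is fixed at half the most. Time passes only in rows, so rows that do not move let the fingers close. It gives the time, the measured TCP pose, the force, the opening and the grip force at its end, in the units of the state.
- manip.state(): the state, without advancing time (a new reading comes with each control period).
- manip.camera(name): name is "side" or "top"; returns the picture (420x560x3 uint8, blue, green, red); there is no depth.
- manip.camera_params(name): a dict with "camera_matrix" (3x3 intrinsics, pixels), "camera_from_world" (4x4, takes a point from world to camera coordinates). Camera axes: x right, y down, z forward; pixel columns grow to the right and rows downward; lengths in m; the calibration is good to about 2 mm. A picture is of the moment at which its call begins. camera_params takes no time and is no camera call.
- manip.job_done(): hands the job in; it is judged then, once.
The state is a dict: "time_s": time; "qpos": joint angles; "joint_vel": joint speeds; "joint_torque": joint torques, N m; "tcp_pos": TCP position; "tcp_rot": TCP orientation; "contact_force": force on the tool from outside, world axes, zero at the start; "moment": the same for the moment, N m; "opening": opening from 0.0 (shut) to 1.0 (fully open); "finger_force": force on a finger pad.
Only numpy, scipy, OpenCV 4.12 (cv2) and the standard library are available. Lean on these libraries where they do the work, as an engineer would, in place of code of your own. Each camera call takes 0.05 s, during which the arm holds its last target. There are 200 camera calls.

## Working session

There is one attempt and no reset: what is moved stays moved. The work goes in short steps, Python scripts to look and compute and a shell command to move; the robot and the scene stay as the last step left them, time stands still between calls to the robot, and variables do not carry over. Pictures are saved under pics/ and viewed, at most 13 in all, crops included, and the job is handed in when it is done.

```bash
mkdir -p pics; python3 - <<'E'
from workcell import manip
import cv2,numpy as np
for n in("side","top"):
    cv2.imwrite(f"pics/{n}0.png",manip.camera(n)); p=manip.camera_params(n)
    print(n,np.round(p["camera_matrix"],1).tolist(),np.round(p["camera_from_world"],4).tolist())
s=manip.state();print({k:np.round(v,3).tolist() for k,v in s.items()})
E
```

```text
side [[533.1, 0.0, 267.2], [0.0, 533.1, 213.6], [0.0, 0.0, 1.0]] [[0.8481, -0.5298, 0.0025, -0.4474], [-0.4185, -0.6729, -0.6099, 0.3752], [0.3248, 0.5163, -0.7925, 1.1483], [0.0, 0.0, 0.0, 1.0]]
top [[418.5, 0.0, 281.3], [0.0, 418.5, 208.5], [0.0, 0.0, 1.0]] [[0.0281, -0.9994, 0.022, 0.085], [-0.9886, -0.0311, -0.1472, 0.596], [0.1478, -0.0176, -0.9889, 0.9819], [0.0, 0.0, 0.0, 1.0]]
{'time_s': 0.1, 'qpos': [1.312, 0.379, 1.735, 0.0, 1.028, -0.033], 'joint_vel': [-0.002, -0.0, -0.001, 0.0, -0.001, 0.002], 'joint_torque': [-0.003, -76.503, -43.529, 0.065, 0.04, 0.0], 'tcp_pos': [0.157, 0.682, 0.213], 'tcp_rot': [0.113, 0.994, -0.0, -0.0], 'contact_force': [-0.168, -0.082, -0.953], 'moment': [0.032, -0.048, 0.026], 'finger_force': 0.0, 'opening': 0.999}
```

View pics/side0.png

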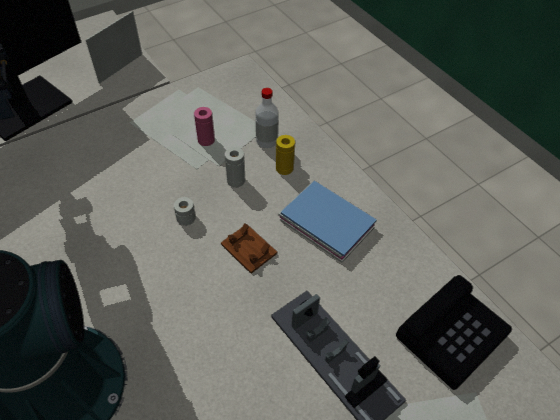

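View pics/top0.png

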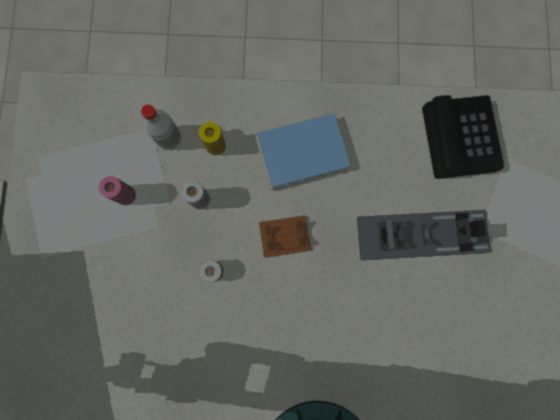

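The side view shows the tall white roll (top rim about (235,153)), short roll (184,204), rest (249,247), dispenser from (305,300) to (375,390). In the top view they are at (194,188), (211,270), (286,236) and (425,233). I'll zoom in on a composite.

```bash
python3 - <<'E'
import cv2,numpy as np
t=cv2.imread("pics/top0.png");s=cv2.imread("pics/side0.png")
f=lambda im,x,y,w,h,k:cv2.convertScaleAbs(cv2.resize(im[y:y+h,x:x+w],None,fx=k,fy=k,interpolation=cv2.INTER_CUBIC),alpha=1.8)
C=np.zeros((600,800,3),np.uint8)
def put(i,x,y):C[y:y+i.shape[0],x:x+i.shape[1]]=i
put(f(t,350,200,150,65,4),0,0)       # 600x260
put(f(t,255,205,60,60,3),610,0)     # 180
put(f(t,180,175,40,40,4),620,190)
put(f(s,265,285,145,135,2.5),0,265) # 362x337
put(f(s,215,220,65,55,4),370,265+90) #260x220
put(f(s,218,143,35,50,4),650,380)
cv2.imwrite("pics/c1.png",C)
E
```

```text
Traceback (most recent call last):
ValueError: could not broadcast input array from shape (338,362,3) into shape (335,362,3)
```

```bash
python3 - <<'E'
import cv2,numpy as np
t=cv2.imread("pics/top0.png");s=cv2.imread("pics/side0.png")
f=lambda im,x,y,w,h,k:cv2.convertScaleAbs(cv2.resize(im[y:y+h,x:x+w],None,fx=k,fy=k,interpolation=cv2.INTER_CUBIC),alpha=1.8)
C=np.zeros((600,800,3),np.uint8)
def put(i,x,y):C[y:y+i.shape[0],x:x+i.shape[1]]=i
put(f(t,350,200,150,65,4),0,0)
put(f(t,255,205,60,60,3),610,0)
put(f(t,180,175,40,40,4),620,190)
put(f(s,265,285,144,132,2.5),0,265)
put(f(s,215,220,65,55,4),370,355)
put(f(s,218,143,35,50,4),650,380)
cv2.imwrite("pics/c1.png",C)
E
```

```text
(no output)
```

View pics/c1.png

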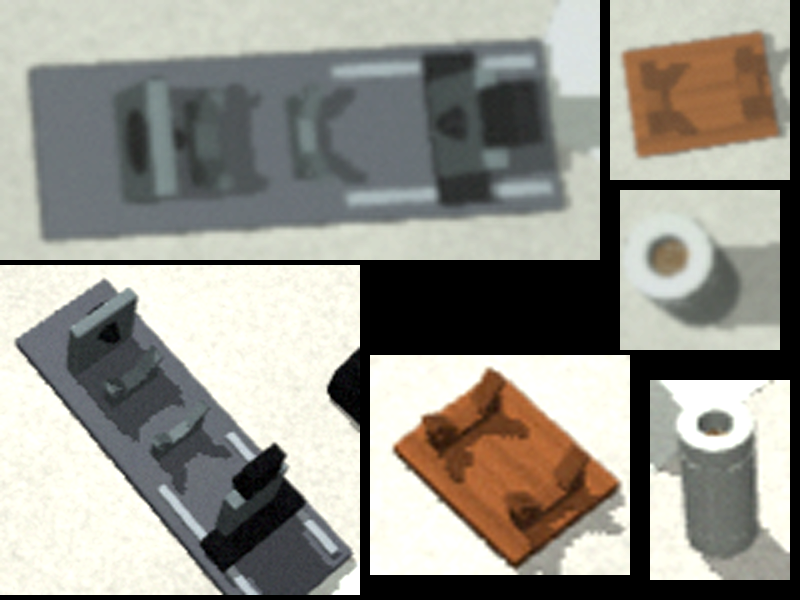

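```bash
cat > h.py <<'E'
import numpy as np,cv2
from workcell import manip
from scipy.optimize import least_squares
P={}
for n in("side","top"):
    p=manip.camera_params(n);P[n]=(np.array(p["camera_matrix"]),np.array(p["camera_from_world"]))
def proj(n,X):
    K,T=P[n];c=T[:3,:3]@np.array(X)+T[:3,3];u=K@c;return u[:2]/u[2]
def tri(obs): # [(cam,uv)]
    r=least_squares(lambda X:np.concatenate([proj(n,X)-uv for n,uv in obs]),[.7,.2,.05]);return r.x,np.abs(r.fun).max()
def onz(n,uv,z):
    r=least_squares(lambda X:proj(n,[*X,z])-uv,[.7,.2]);return r.x
def fit(obs,x0): # [(cam,local xyz,uv)] -> x,y,yaw,z
    f=lambda q:np.concatenate([proj(n,[q[0]+np.cos(q[2])*l[0]-np.sin(q[2])*l[1],q[1]+np.sin(q[2])*l[0]+np.cos(q[2])*l[1],q[3]+l[2]])-uv for n,l,uv in obs])
    r=least_squares(f,x0);return r.x,r.fun.reshape(-1,2)
E
python3 - <<'E'
from h import *
np.set_printoptions(precision=4,suppress=True)
print("roll top",tri([("side",(234.2,153.5)),("top",(192.2,191.4))]))
print("roll bottom side? via z=0 centre", onz("side",(235,181),0))
h=.01
r=[("top",(.045,.06,h),(259.8,222)),("top",(-.045,.06,h),(264,257)),("top",(.045,-.06,h),(306.5,215.4)),("top",(-.045,-.06,h),(311.4,250)),
("side",(.045,.06,h),(244.7,223.5)),("side",(-.045,.06,h),(221.2,243.5)),("side",(.045,-.06,h),(277.2,253)),("side",(-.045,-.06,h),(251.5,272.5))]
print("rest",*fit(r,[.5,.1,0,0]))
h=.012
d=[("top",(.055,.12,h),(357.2,216.7)),("top",(-.055,.12,h),(360.4,259.7)),("top",(.055,-.21,h),(485,209.7)),("top",(-.055,-.21,h),(491.2,251.7)),
("side",(.055,.12,h),(306.8,290.8)),("side",(-.055,.12,h),(271.5,316)),("side",(.055,-.21,h),(405.6,400))]
q,e=fit(d,[.5,-.2,0,0]);print("disp",q,e)
print("fixed upright top",onz("top",(390.4,234.2),.09))
print("tab top",tri([("top",(477,227.6)),("side",((258+.5)/2.5+264.5,(469-265+.5)/2.5+284.5))]))
c,s=np.cos(q[2]),np.sin(q[2])
print("seat",q[:2],"local tab",np.array([[c,s],[-s,c]])@(onz("top",(477,227.6),.135)-q[:2]))
print("short",tri([("top",(210.5,270)),("side",(184,203.5))]))
E
```

```text
roll top (array([0.6159, 0.3083, 0.1141]), np.float64(0.12281735672451077))
roll bottom side? via z=0 centre [0.6149 0.3121]
rest [0.5284 0.0902 0.1816 0.0002] [[-0.8204  0.0797]
 [ 0.244   0.6945]
 [-0.477  -0.4186]
 [ 0.437   0.3291]
 [ 1.9333  0.6583]
 [-1.049  -0.3385]
 [ 0.5577 -0.6404]
 [-0.4313  0.4406]]
disp [ 0.5398 -0.2142  0.0876 -0.0029] [[-0.3076 -0.297 ]
 [ 0.2715  0.3427]
 [-0.0957 -0.5421]
 [-0.6081  0.5714]
 [ 0.0924 -0.178 ]
 [-0.9587 -0.4334]
 [ 1.1576  0.7873]]
fixed upright top [ 0.5337 -0.152 ]
tab top (array([ 0.5505, -0.3416,  0.1184]), np.float64(0.6520036778058511))
seat [ 0.5398 -0.2142] local tab [-0.0002 -0.1203]
short (array([0.4394, 0.2647, 0.0643]), np.float64(0.05721008312895037))
```

```bash
python3 -m inch '[[[-1,0.45,-0.37,0,-0.97],[-1,0.45,-0.37,0,-0.97],[-1,0.45,-0.37,0,-0.97],[-1,0.45,-0.37,0,-0.97],[-1,0.45,-0.37,0,-0.97]]]'; python3 -m inch '[[[-1,0.45,-0.37,0,-0.97],[-1,0.45,-0.37,0,-0.97],[-1,0.45,-0.37,0,-0.97],[-1,0.45,-0.37,0,-0.97],[-1,0.45,-0.37,0,-0.97]]]'; python3 -m inch '[[[-1,0.4,-0.4,0,0],[-1,0.4,-0.4,0,0],[-1,0,0,0,0],[-1,0,0,0,0]]]'
```

```text
time_s: 0.6
tcp_pos: [0.3378, 0.5327, 0.2137]
tcp_rot: [0.395, 0.919, -0.0, -0.0]
contact_force: [-0.2, 0.4, -0.4]
opening: 0.997
finger_force: 0.0
time_s: 1.1
tcp_pos: [0.5179, 0.3847, 0.2138]
tcp_rot: [0.642, 0.767, -0.0, -0.0]
contact_force: [0.1, 0.0, 1.0]
opening: 0.999
finger_force: 0.0
time_s: 1.5
tcp_pos: [0.581, 0.3215, 0.2135]
tcp_rot: [0.641, 0.768, -0.0, -0.0]
contact_force: [0.2, 0.8, 0.3]
opening: 1.003
finger_force: 0.0
```

```bash
python3 -m inch '[[[-1,0.44,-0.16,0,0],[-1,0,0,-0.5,0],[-1,0,0,-0.5,0],[-1,0,0,-0.5,0],[-1,0,0,-0.23,0]]]'; python3 -m inch '[[[-0.2,0,0,0,0],[1,0,0,0,0],[1,0,0,0,0],[1,0,0,0,0],[1,0,0,0,0]]]';python3 -m inch '[[[1,0,0,0,0],[1,0,0,0,0],[1,0,0,0,0]]]'
```

```text
time_s: 2.0
tcp_pos: [0.6132, 0.3097, 0.0719]
tcp_rot: [0.64, 0.769, -0.002, -0.001]
contact_force: [0.1, 1.0, -0.5]
opening: 0.997
finger_force: 0.0
time_s: 2.5
tcp_pos: [0.6165, 0.3097, 0.0768]
tcp_rot: [0.64, 0.768, 0.001, 0.0]
contact_force: [0.7, -0.6, 1.2]
opening: 0.595
finger_force: 0.2
time_s: 2.8
tcp_pos: [0.6167, 0.3098, 0.0766]
tcp_rot: [0.64, 0.768, 0.001, 0.0]
contact_force: [0.5, -0.4, 6.6]
opening: 0.561
finger_force: 30.0
```

```bash
python3 -m inch '[[[1,0,0,0.3,0],[1,-0.3,0.15,0,0],[1,-0.4,0.2,0,0],[1,0,0,-0.2,0],[1,0,0,0,0]]]'; python3 -m inch '[[[1,0,0,-0.1,0],[1,0,0,0,0]]]';python3 -m inch '[[[1,0,0,-0.04,0],[1,0,0,0,0]]]'
```

```text
time_s: 3.3
tcp_pos: [0.5585, 0.3371, 0.0819]
tcp_rot: [0.64, 0.768, -0.001, -0.0]
contact_force: [-0.6, -0.8, -1.0]
opening: 0.56
finger_force: 30.0
time_s: 3.5
tcp_pos: [0.5616, 0.3375, 0.0758]
tcp_rot: [0.641, 0.768, 0.001, 0.0]
contact_force: [0.5, 0.7, 0.8]
opening: 0.559
finger_force: 30.0
time_s: 3.7
tcp_pos: [0.5622, 0.3379, 0.0745]
tcp_rot: [0.641, 0.768, 0.001, 0.001]
contact_force: [-4.2, -1.3, 23.7]
opening: 0.562
finger_force: 30.0
```

```bash
python3 -m inch '[[[1,0.02,-0.1,0.015,0],[1,0.02,-0.1,0.01,0],[1,0.02,-0.1,0.005,0],[1,0,0,0,0]]]'; python3 - <<'E'
from h import *
a=manip.camera("side");b=manip.camera("top")
c=np.hstack([cv2.resize(a[100:260,140:300],None,fx=2.5,fy=2.5),cv2.resize(b[120:280,150:310],None,fx=2.5,fy=2.5)])
cv2.imwrite("pics/p2.png",cv2.convertScaleAbs(c,alpha=1.5))
E
```

```text
time_s: 4.1
tcp_pos: [0.5671, 0.3134, 0.0764]
tcp_rot: [0.641, 0.768, 0.002, 0.001]
contact_force: [-1.1, 2.0, 13.6]
opening: 0.56
finger_force: 30.0
```

View pics/p2.png

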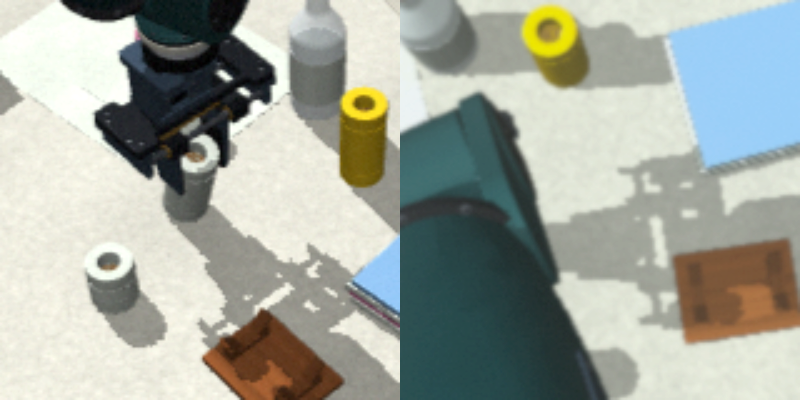

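The roll (side crop, about (190,180)) is tilting about 15° in the pads without slipping away. I'll continue the arc.

```bash
python3 -m inch '[[[1,0.028,-0.156,-0.01,0],[1,0.028,-0.156,-0.033,0],[1,0.027,-0.145,-0.055,0],[1,0.027,-0.145,-0.068,0],[1,0,0,0,0]]]'; python3 -m inch '[[[1,0.023,-0.125,-0.09,0],[1,0.023,-0.125,-0.105,0],[1,0.018,-0.095,-0.12,0],[1,0.018,-0.095,-0.136,0],[1,0,0,0,0]]]';python3 -m inch '[[[1,0.01,-0.06,-0.12,0],[1,0.01,-0.06,-0.12,0],[1,0,0,0,0]]]'; python3 - <<'E'
from h import *
a=manip.camera("side");b=manip.camera("top")
c=np.hstack([cv2.resize(a[100:260,140:300],None,fx=2.5,fy=2.5),cv2.resize(b[120:280,150:310],None,fx=2.5,fy=2.5)])
cv2.imwrite("pics/p3.png",cv2.convertScaleAbs(c,alpha=1.5))
E
```

```text
time_s: 4.7
tcp_pos: [0.5751, 0.264, 0.0616]
tcp_rot: [0.641, 0.768, 0.001, 0.0]
contact_force: [1.6, -2.9, 7.8]
opening: 0.566
finger_force: 30.0
time_s: 5.2
tcp_pos: [0.5794, 0.2288, 0.0236]
tcp_rot: [0.641, 0.768, -0.001, -0.001]
contact_force: [0.1, -1.6, 2.0]
opening: 0.562
finger_force: 30.0
time_s: 5.5
tcp_pos: [0.5843, 0.2217, 0.0075]
tcp_rot: [0.64, 0.768, 0.002, 0.001]
contact_force: [3.7, 5.2, 14.1]
opening: 0.563
finger_force: 30.0
```

View pics/p3.png

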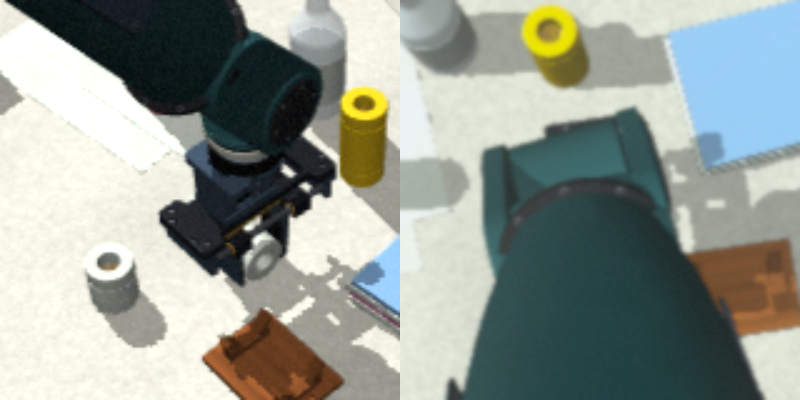

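```bash
python3 -m inch '[[[-0.3,0,0,0,0],[-0.3,0,0,0,0],[-0.3,0,0,0,0]]]'; python3 -m inch '[[[-0.3,-0.045,0.245,0.01,0],[-0.3,-0.045,0.245,0,0],[1,0,0,0,0],[1,0,0,0,0],[1,0,0,0,0]]]'; python3 -m inch '[[[1,0,0,0,0],[1,0,0,0,0],[1,0,0,0.4,0],[1,0,0,0.5,0],[1,0,0,0,0]]]'; python3 - <<'E'
from h import *
a=manip.camera("side");b=manip.camera("top")
c=np.hstack([cv2.resize(a[100:260,140:300],None,fx=2.5,fy=2.5),cv2.resize(b[120:280,150:310],None,fx=2.5,fy=2.5)])
cv2.imwrite("pics/p4.png",cv2.convertScaleAbs(c,alpha=1.5))
E
```

```text
time_s: 5.9
tcp_pos: [0.5812, 0.2204, 0.0057]
tcp_rot: [0.64, 0.768, -0.0, -0.0]
contact_force: [0.9, 0.1, 1.2]
opening: 0.648
finger_force: 0.2
time_s: 6.4
tcp_pos: [0.5742, 0.259, 0.0067]
tcp_rot: [0.64, 0.768, -0.0, -0.0]
contact_force: [-0.0, -0.1, -0.7]
opening: 0.563
finger_force: 30.0
time_s: 6.9
tcp_pos: [0.5772, 0.2604, 0.0836]
tcp_rot: [0.64, 0.768, 0.003, 0.002]
contact_force: [-0.9, 0.1, -2.0]
opening: 0.563
finger_force: 30.0
```

View pics/p4.png

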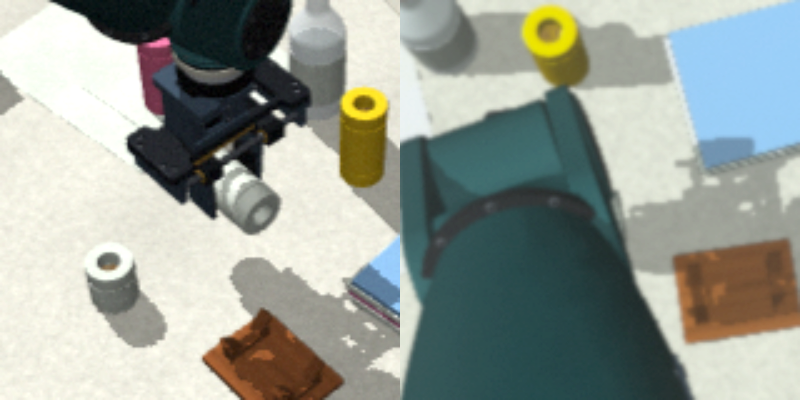

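The roll now hangs horizontally in the grip; its -y end is at about (264,212) in the crop, side pixel (245.3,184.5). I'll check how far that end is from the grip.

```bash
python3 - <<'E'
from h import *
e=onz("side",(245.3,184.5),.1026);t=np.array([.5765,.2605]);d=np.array([.18,-.984])
print(e,(e-t)@d, "rest move units",(np.array([.5284,.0902])-t)/.08)
E
```

```text
[0.59078038 0.20779145] 0.05443568041039995 rest move units [-0.60125 -2.12875]
```

```bash
python3 -m inch '[[[1,-0.15,-0.53,0,0],[1,-0.15,-0.53,0,0],[1,-0.15,-0.53,0,0],[1,-0.15,-0.54,0,0],[1,0,0,0,0]]]'; python3 -m inch '[[[1,0,0,-0.3,0],[1,0,0,-0.2,0],[1,0,0,0,0]]]'; python3 -m inch '[[[1,0,0,-0.1,0],[1,0,0,0,0]]]'; python3 -m inch '[[[1,0,0,-0.04,0],[1,0,0,0,0]]]'
```

```text
time_s: 7.5
tcp_pos: [0.5235, 0.0855, 0.0772]
tcp_rot: [0.641, 0.767, -0.002, -0.001]
contact_force: [0.6, 0.3, -1.5]
opening: 0.564
finger_force: 30.0
time_s: 7.8
tcp_pos: [0.5252, 0.0892, 0.0366]
tcp_rot: [0.64, 0.768, -0.001, -0.001]
contact_force: [0.2, 0.0, -1.0]
opening: 0.566
finger_force: 30.0
time_s: 8.0
tcp_pos: [0.5284, 0.0898, 0.0314]
tcp_rot: [0.64, 0.768, 0.001, 0.001]
contact_force: [5.2, 0.6, 0.5]
opening: 0.561
finger_force: 30.0
time_s: 8.2
tcp_pos: [0.5301, 0.09, 0.0295]
tcp_rot: [0.64, 0.768, 0.003, 0.002]
contact_force: [10.4, 1.2, 7.0]
opening: 0.569
finger_force: 30.0
```

```bash
python3 -m inch '[[[-0.6,0,0,0,0],[-0.6,0,0,0,0],[-0.6,0,0,0,0],[-0.6,0,0,0,0]]]'; python3 -m inch '[[[-0.6,0,0,0.5,0],[-0.6,0,0,0.5,0],[-0.6,0,0,0.5,0],[-0.6,0,0,0.3,0],[-0.6,0,0,0,0]]]'; python3 - <<'E'
from h import *
a=manip.camera("side");b=manip.camera("top")
c=np.hstack([cv2.resize(a[180:320,180:320],None,fx=2.85,fy=2.85),cv2.resize(b[180:320,220:360],None,fx=2.85,fy=2.85)])
cv2.imwrite("pics/p5.png",cv2.convertScaleAbs(c,alpha=1.5))
E
```

```text
time_s: 8.6
tcp_pos: [0.5261, 0.0893, 0.0276]
tcp_rot: [0.64, 0.768, -0.0, -0.0]
contact_force: [0.3, -0.3, 0.0]
opening: 0.8
finger_force: 0.0
time_s: 9.1
tcp_pos: [0.5282, 0.0895, 0.1751]
tcp_rot: [0.64, 0.768, 0.002, 0.002]
contact_force: [-0.4, -0.0, -0.2]
opening: 0.799
finger_force: 0.0
```

View pics/p5.png

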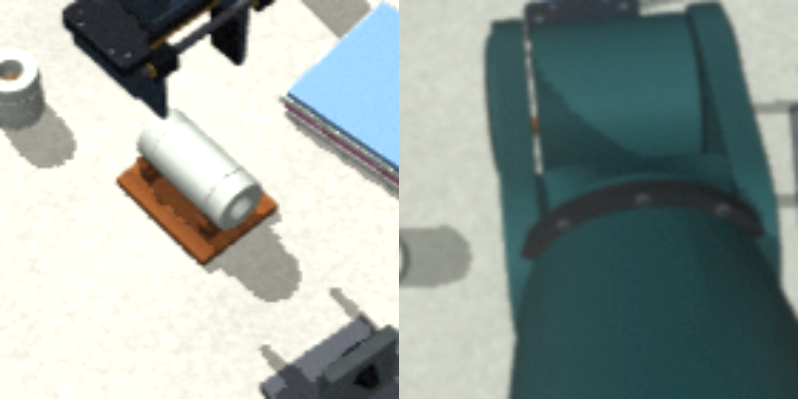

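The roll lies in both Vs (side crop from (165,130) to (240,205)), fingers clear. Regripping it now.

```bash
python3 -m inch '[[[-0.6,0.02,0,-0.5,0],[-0.6,0,0,-0.5,0],[-0.6,0,0,-0.5,0],[-0.6,0,0,-0.3,0],[-0.6,0,0,0,0]]]'; python3 -m inch '[[[1,0,0,0,0],[1,0,0,0,0],[1,0,0,0,0],[1,0,0,0,0],[1,0,0,0,0]]]'; python3 -m inch '[[[1,0,0,0.4,0],[1,0,0,0.5,0],[1,0,0,0.4,-0.4],[1,0,0,0,-0.37],[1,0,0,0,0]]]'
```

```text
time_s: 9.7
tcp_pos: [0.5246, 0.0888, 0.0235]
tcp_rot: [0.64, 0.768, -0.003, -0.003]
contact_force: [0.1, -0.3, 1.4]
opening: 0.799
finger_force: 0.0
time_s: 10.2
tcp_pos: [0.5303, 0.0896, 0.0295]
tcp_rot: [0.64, 0.768, 0.002, 0.002]
contact_force: [5.9, 1.0, 1.9]
opening: 0.564
finger_force: 30.0
time_s: 10.7
tcp_pos: [0.5286, 0.0894, 0.1334]
tcp_rot: [0.675, 0.738, 0.001, 0.001]
contact_force: [0.2, -0.1, -1.4]
opening: 0.564
finger_force: 30.0
```

```bash
python3 -m inch '[[[1,0.02,-0.5,0.02,0],[1,0.02,-0.5,0,0],[1,0.02,-0.5,0,0],[1,0.02,-0.5,0,0],[1,0.02,-0.5,0,0]]]'; python3 -m inch '[[[1,0.02,-0.5,0,0],[1,0.02,-0.5,0,0],[1,0.02,-0.56,0,0],[1,0,0,0,0],[1,0,0,0,0]]]';  python3 - <<'E'
from h import *
a=manip.camera("side");b=manip.camera("top");print(manip.state()["tcp_pos"])
c=np.hstack([cv2.resize(a[260:420,250:410],None,fx=2.5,fy=2.5),cv2.resize(b[160:320,350:510],None,fx=2.5,fy=2.5)])
cv2.imwrite("pics/p6.png",cv2.convertScaleAbs(c,alpha=1.5))
E
```

```text
time_s: 11.2
tcp_pos: [0.5353, -0.1122, 0.1329]
tcp_rot: [0.675, 0.738, -0.0, -0.0]
contact_force: [0.6, -0.3, -1.3]
opening: 0.567
finger_force: 30.0
time_s: 11.7
tcp_pos: [0.5402, -0.236, 0.1327]
tcp_rot: [0.675, 0.737, -0.0, -0.001]
contact_force: [0.3, -0.1, -1.6]
opening: 0.565
finger_force: 30.0
[ 0.54033874 -0.23469846  0.13286505]
```

View pics/p6.png

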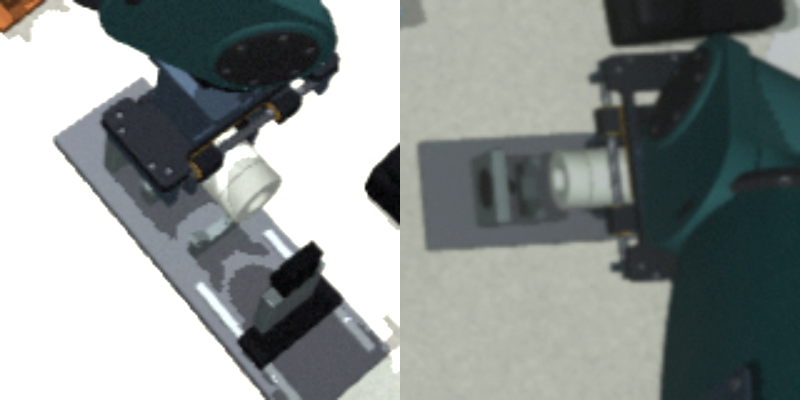

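The roll hangs over the dispenser, its +y end at (413,234) in top and -y end at (354.5,340) in side pixels.

```bash
python3 - <<'E'
from h import *
q=np.array([.5398,-.2142]);y=.0876;R=np.array([[np.cos(y),np.sin(y)],[-np.sin(y),np.cos(y)]])
for p in(onz("top",(413,234.3),.152),onz("side",(354,340.5),.152),[.5405,-.235]):print(R@(np.array(p)-q)*1000)
E
```

```text
[-8.04267108 30.94969885]
[ -0.35776191 -79.10842745]
[ -1.12243463 -20.78148552]
```

```bash
python3 -m inch '[[[1,0.015,0,-0.4,0],[1,0,0,-0.4,0],[1,0,0,-0.25,0],[1,0,0,0,0],[1,0,0,0,0]]]'; python3 -m inch '[[[1,0,0,-0.05,0],[1,0,0,0,0]]]'; python3 -m inch '[[[1,0,0,-0.03,0],[1,0,0,0,0]]]'
```

```text
time_s: 12.3
tcp_pos: [0.5422, -0.2347, 0.0497]
tcp_rot: [0.675, 0.738, -0.0, -0.0]
contact_force: [0.2, 0.3, -1.9]
opening: 0.564
finger_force: 30.0
time_s: 12.5
tcp_pos: [0.5426, -0.2355, 0.0462]
tcp_rot: [0.675, 0.738, 0.0, 0.001]
contact_force: [-0.5, 0.6, -1.7]
opening: 0.567
finger_force: 30.0
time_s: 12.7
tcp_pos: [0.5422, -0.2356, 0.0432]
tcp_rot: [0.675, 0.738, 0.0, 0.0]
contact_force: [0.7, 0.0, -1.3]
opening: 0.567
finger_force: 30.0
```

```bash
python3 -m inch '[[[1,0,0,-0.02,0],[1,0,0,0,0]]]'; python3 -m inch '[[[1,0,0,-0.02,0],[1,0,0,0,0]]]'
```

```text
time_s: 12.9
tcp_pos: [0.542, -0.2355, 0.0413]
tcp_rot: [0.675, 0.738, -0.0, -0.0]
contact_force: [0.4, -0.2, -2.0]
opening: 0.569
finger_force: 30.0
time_s: 13.1
tcp_pos: [0.5426, -0.2357, 0.0401]
tcp_rot: [0.675, 0.738, 0.0, 0.0]
contact_force: [0.5, 1.7, 2.5]
opening: 0.565
finger_force: 30.0
```

```bash
python3 -m inch '[[[-0.6,0,0,0,0],[-0.6,0,0,0,0],[-0.6,0,0,0,0],[-0.6,0,0,0,0]]]'; python3 -m inch '[[[-0.6,0,0,0.4,0],[-0.6,0,0,0.5,0],[-0.6,0,0,0.5,0],[-0.6,0,0,0.4,0],[-0.6,0,0,0,0]]]'; python3 -m inch '[[[1,0.04,-0.48,0,0],[1,0.04,-0.48,0,0],[1,0.04,-0.48,0,0],[1,0.05,-0.48,0,0],[1,0,0,0,0]]]'; python3 - <<'E'
from h import *
a=manip.camera("side");b=manip.camera("top")
c=np.hstack([cv2.resize(a[260:420,250:410],None,fx=2.5,fy=2.5),cv2.resize(b[160:320,350:510],None,fx=2.5,fy=2.5)])
cv2.imwrite("pics/p7.png",cv2.convertScaleAbs(c,alpha=1.5))
E
```

```text
time_s: 13.5
tcp_pos: [0.542, -0.2355, 0.0397]
tcp_rot: [0.675, 0.738, -0.0, -0.0]
contact_force: [-0.4, -0.5, -0.2]
opening: 0.797
finger_force: 0.0
time_s: 14.0
tcp_pos: [0.5442, -0.2365, 0.1883]
tcp_rot: [0.675, 0.738, 0.001, 0.003]
contact_force: [1.0, 0.8, 0.1]
opening: 0.798
finger_force: 0.0
time_s: 14.5
tcp_pos: [0.5555, -0.3927, 0.1827]
tcp_rot: [0.676, 0.737, -0.0, 0.0]
contact_force: [-0.5, 0.2, 0.4]
opening: 0.394
finger_force: 0.0
```

View pics/p7.png

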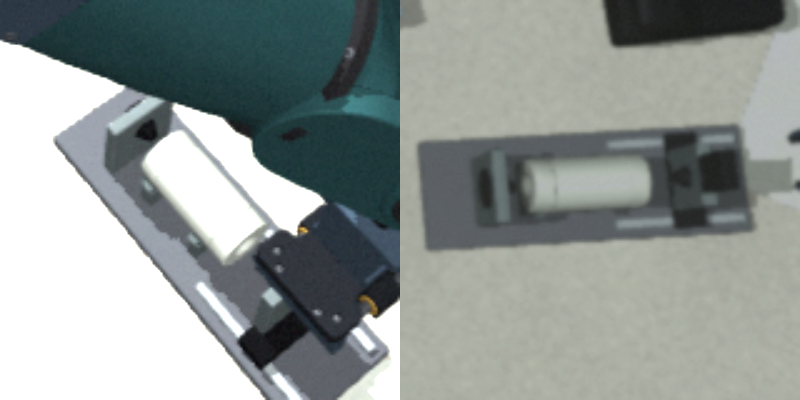

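Roll sits in both supports between the hubs (top crop (520–650,183)), tab at (718,170), still open ~58 mm. Go down behind the tab and push.

```bash
python3 -m inch '[[[1,0,0,-0.4,0],[1,0,0,-0.4,0],[1,0,0,-0.17,0],[1,0,0,0,0],[1,0,0,0,0]]]'; python3 -m inch '[[[1,-0.015,0.15,0,0],[1,-0.015,0.15,0,0],[1,0,0,0,0]]]'; python3 -m inch '[[[1,-0.005,0.06,0,0],[1,-0.005,0.06,0,0],[1,-0.005,0.06,0,0],[1,-0.005,0.06,0,0]]]'
```

```text
time_s: 15.1
tcp_pos: [0.5561, -0.3889, 0.107]
tcp_rot: [0.675, 0.738, 0.0, 0.0]
contact_force: [0.1, -0.2, 0.8]
opening: 0.002
finger_force: 0.0
time_s: 15.4
tcp_pos: [0.5535, -0.3637, 0.1071]
tcp_rot: [0.675, 0.738, 0.0, 0.0]
contact_force: [0.7, -0.2, -0.1]
opening: 0.004
finger_force: 0.0
time_s: 15.8
tcp_pos: [0.5519, -0.3458, 0.1064]
tcp_rot: [0.675, 0.738, 0.0, 0.0]
contact_force: [0.9, -2.3, 2.9]
opening: 0.005
finger_force: 1.6
```

```bash
python3 -m inch '[[[1,-0.008,0.09,0,0],[1,-0.008,0.09,0,0],[1,-0.008,0.09,0,0],[1,-0.008,0.09,0,0]]]'; python3 -m inch '[[[1,-0.005,0.06,0,0],[1,-0.005,0.06,0,0],[1,0,0,0,0]]]'; python3 -m inch '[[[1,-0.005,0.05,0,0],[1,0,0,0,0]]]'
```

```text
time_s: 16.2
tcp_pos: [0.5492, -0.3165, 0.1062]
tcp_rot: [0.675, 0.738, 0.0, 0.0]
contact_force: [2.4, -4.0, 1.9]
opening: 0.004
finger_force: 2.1
time_s: 16.5
tcp_pos: [0.5479, -0.3066, 0.1059]
tcp_rot: [0.675, 0.738, -0.0, -0.001]
contact_force: [-0.4, -0.6, 0.1]
opening: 0.001
finger_force: 0.0
time_s: 16.7
tcp_pos: [0.5475, -0.303, 0.1059]
tcp_rot: [0.675, 0.738, -0.0, -0.001]
contact_force: [0.5, 0.2, -0.1]
opening: 0.004
finger_force: 0.0
```

```bash
for i in 1 2 3; do python3 -m inch '[[[1,-0.003,0.03,0,0],[1,0,0,0,0]]]' | grep -E 'tcp_pos|contact'; done; python3 - <<'E'
from h import *
a=manip.camera("side");b=manip.camera("top")
c=np.hstack([cv2.resize(a[260:420,250:410],None,fx=2.5,fy=2.5),cv2.resize(b[160:320,350:510],None,fx=2.5,fy=2.5)])
cv2.imwrite("pics/p8.png",cv2.convertScaleAbs(c,alpha=1.5))
E
```

```text
tcp_pos: [0.5475, -0.3016, 0.106]
contact_force: [-1.0, -8.2, -2.8]
tcp_pos: [0.5475, -0.3013, 0.1061]
contact_force: [-1.7, -27.7, -10.8]
tcp_pos: [0.5476, -0.301, 0.1062]
contact_force: [-1.5, -47.1, -18.9]
```

View pics/p8.png

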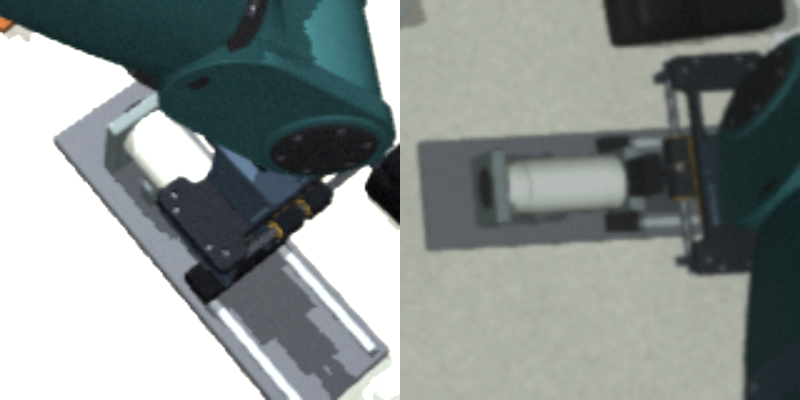

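The force rose steeply: a hard stop. The roll's +y end is against the fixed upright at crop (508,185). I'll back off and check the closing.

```bash
python3 -m inch '[[[1,0.02,-0.2,0,0],[1,0.02,-0.3,0,0],[1,0,0,0.5,0],[1,0.1,-0.5,0.3,0],[1,0.1,-0.5,0,0]]]'; python3 -m inch '[[[1,0.1,-0.5,0,0],[1,0.1,-0.5,0,0],[1,0,0,0,0],[1,0,0,0,0],[1,0,0,0,0]]]'; python3 - <<'E'
from h import *
a=manip.camera("side");b=manip.camera("top")
cv2.imwrite("pics/side9.png",a);cv2.imwrite("pics/top9.png",b)
c=np.hstack([cv2.resize(a[280:380,270:370],None,fx=4,fy=4,interpolation=cv2.INTER_CUBIC),cv2.resize(b[190:290,370:470],None,fx=4,fy=4,interpolation=cv2.INTER_CUBIC)])
cv2.imwrite("pics/p9.png",cv2.convertScaleAbs(c,alpha=1.2))
E
```

```text
time_s: 17.9
tcp_pos: [0.568, -0.4178, 0.1741]
tcp_rot: [0.675, 0.738, 0.0, 0.002]
contact_force: [1.8, -0.6, -0.2]
opening: 0.007
finger_force: 0.0
time_s: 18.4
tcp_pos: [0.5821, -0.4952, 0.1697]
tcp_rot: [0.675, 0.738, 0.0, -0.001]
contact_force: [0.7, 0.8, -0.4]
opening: 0.003
finger_force: 0.0
```

View pics/p9.png

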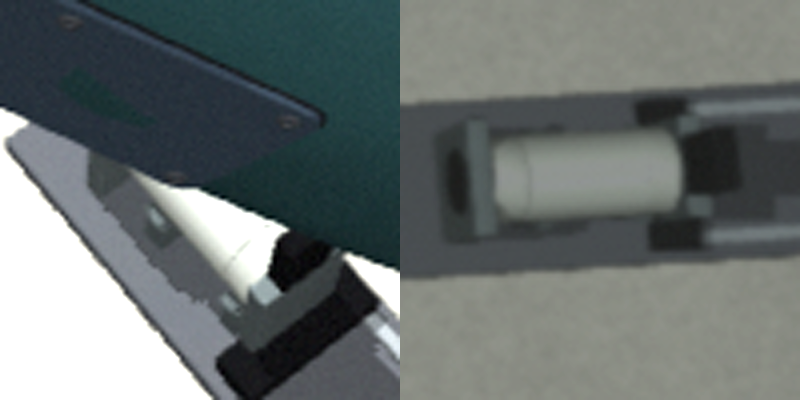

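```bash
python3 - <<'E'
from h import *
q=np.array([.5398,-.2142]);y=.0876;R=np.array([[np.cos(y),np.sin(y)],[-np.sin(y),np.cos(y)]])
print("tab",R@(onz("top",(448,230),.135)-q)*1000,"before",R@(onz("top",(477,227.6),.135)-q)*1000)
print("fixed upright top centre",R@(onz("top",(370+80/4,190+178/4),.09)-q)*1000)
for u in((393.8,234.5),(440.7,232)):print(R@(onz("top",u,.078)-q)*1000)
E
```

```text
tab [ -1.86933415 -54.40096041] before [  -0.26337548 -120.34660692]
fixed upright top centre [-1.27205249 63.50448117]
[-0.95812923 51.04767912]
[ -1.48206626 -60.97333063]
```

```bash
python3 -c "
from workcell import manip
print(manip.job_done())"
```

```text
the job is handed in; nothing more can be done
None
```

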